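# Close and lock the swing leaf of a drill jig over a small board

## Task

The small board lies in the drill jig, ready for its hanging hole. Swing the loose steel leaf about its pivot bolt, over the turn-button, until its slot drops over the button and the leaf lies flat on the deck; then lock it by giving the button a quarter turn, so that it stands crosswise over the leaf. Leave the board in its nest and do not disturb the things around the jig.

Things in the scene. Friction and masses are not known exactly. Their poses are not given: they have to be found in the camera images.
- drill_jig: Wooden drill jig screwed to the bench, 194 x 182 mm, its deck (top face) 35 mm above the bench. Origin on the pivot bolt's axis at bench level; x points from that bolt to the middle of the curved slot, roughly towards the robot; z up. Deck: x from -30 to 164 mm, y from -84 to 98 mm, with a 78 x 103 mm nest for the board.
- pivot_bolt (a point): Pivot bolt's axis at deck height; axes as the jig's. Bolt 12 mm thick, its top end 38 mm above the deck. Its nut and 26 mm washer are backed off: 16 mm of free height between the leaf lying flat and the washer, so the leaf can swing, lift and tilt (to about 0.4 rad).
- arc_middle (a point): Middle of the curved slot in the deck, at deck height, 120 mm from the pivot bolt's axis on the jig's x axis; axes as the jig's. The slot is an arc of 120 mm radius about the pivot bolt. The turn-button's bolt is fixed in it somewhere within 0.11 rad (13 mm) to either side of here: exactly where is not reported and must be seen or felt.
- turn_button (a joint): Oval steel head on the second bolt: 32 mm long, 12 wide, flat upright sides 8 to 24 mm above the deck, half-round ridge along the top 30 mm above the deck; below it an 11 mm neck. Value 0: length points at the pivot bolt (start, within 0.03). About +1.57 (anticlockwise from above) or -1.57: crosswise, locked. Stops at 1.62 both ways. Stiff (0.3 N m), stays where left.
- leaf: Loose flat steel strap, 197 x 46 x 6 mm, 0.34 to 0.5 kg; origin at its pivot hole's centre, underside; x along it to the slot and tab, z up. Hole 16 mm (2 mm play round the bolt); the end behind it is 20 mm from its centre and bears on the deck when the tab is raised. At the start it lies flat on the deck, swung 0.7 to 1.15 rad from the jig's x axis towards the jig's +y.
- leaf_slot (a point): Centre of the leaf's slot, at its underside, 120 mm from the hole's centre; axes as the leaf's. Slot 42 mm long (along the leaf) and 16 mm wide, through the 6 mm plate. With the leaf flat it is 35 mm above the bench. Half-way to it, 60 mm from the hole, stands a drill bush 26 mm wide and 10 mm high.
- leaf_tab (a point): Centre of the leaf's bent-up finger tab, which stands upright across its free end, 174 mm from the hole's centre: 36 mm wide (along y), 6 mm thick (along x), its top 40 mm above the leaf's underside, this point 23 mm above it. Axes as the leaf's. Handle for swinging and raising the leaf.
- small_board: Light wooden board, 75 x 100 x 22 mm, in the jig's nest, its top about level with the deck; origin at the centre of its underside. It stays there.
- screw_jar: Bystander: clear jar of screws with a red lid, 66 mm wide, 86 mm high, origin at the centre of its foot.
- wax_tin: Bystander: round red tin, 69 mm wide, 36 mm high, origin at the centre of its foot.
- sanding_block_a: Bystander: cork-brown sanding block, 64 x 115 x 36 mm, origin at the centre of its foot.
- pencil: Bystander: yellow pencil, 170 mm long, origin at the centre of its underside.

How it is judged:
By the outcome, as a careful person would: the job done as asked, in the order asked, and still so for the second after the job is handed in, with the robot touching nothing.
It also fails if it takes over 58 s, if anything falls off the work surface, if the arm or the gripper's body presses on something with over 40 N, if the wrist force passes 120 N, or if a joint passes its speed limit or range.

## Robot

A 6-joint arm with a two-finger parallel gripper is mounted at the origin on a cart in front of the work surface, level with it; the furniture and walls round the work are solid. World frame = base frame: x ahead of the robot, y to its left, z up, the work surface at z = 0. Lengths are in mm, angles in rad, forces in N, time in s.
With the tool pointing down it reaches from about 300 to 775 mm from the base axis. Payload 14.6 kg.
Tool frame: the origin (TCP) lies between the finger pads; the fingertips stand 8 mm ahead of it and the grasp point (between the pads) lies 11 mm behind it; z points along the fingers, y is the direction in which the jaws open and shut (so a half turn about z gives the same grasp; the last joint's range is limited). The gripper opens to 94 mm and grips with 3 to 60 N. Pads are 16 mm wide; open, the fingers measure 119 mm over their backs; the gripper's body (75 mm by 177 mm) begins 78 mm behind the grasp point.
Start: joints at [1.269, 0.3, 1.521, -0, 1.321, -0.067], TCP at [127.955, 534.899, 213.446] pointing down, gripper open.
Joint ranges: [-3.03, 3.03], [-0.79, 2.21], [0.23, 2.52], [-1.04, 4.18], [0, 3.07], [-2.55, 2.55]. Speed limits (rad/s): [2.22, 2.22, 2.57, 3.14, 3.14, 3.14].

## Interface

Orientations are given as [roll, pitch, yaw] about the fixed x, y, z axes, in that order (R = Rz(yaw) Ry(pitch) Rx(roll)).
In Python, from cell import manip, cams, models gives the robot as it stands. The module is installed in compiled form; this text tells all that it offers.
- The arm moves only by the shell command python3 -m pendant 'ROWS' [OPENING] [FORCE]. ROWS is JSON, a list that holds one entry, the list of rows, each a list of 4 numbers: the shift along the tool's x, y, z in cm, then the turn about the tool's z in rad. In form: [[[x, y, z, roll], ...]]. A call has 1 to 5 rows; each row is the pose to reach, as a shift and turn from the pose commanded when the call began, along the tool's axes at that moment; what a row does not reach only later rows make up. A row lasts 1/10 s, in which the tool goes at most 50 mm and 8.59 degrees, less where a joint would pass 70% of its speed; a pose out of reach is approached as far as the arm can. A call with a gripper value outside its range is refused whole. OPENING is the opening, from -1 (shut) to 1 (fully open), so that 0 is half open, set as the call begins (- or left out, the last holds). The fingers move at their own pace and stop on an object; FORCE is the grip in N (left out, the last holds). Time passes only in rows, so rows that repeat a pose let the fingers close. It gives the time, the measured TCP pose, the force and the opening at its end, in the units of the state.
- manip.read_state(): the state, without advancing time (a new reading comes with each control period).
- cams.camera(name): name is "side" or "top" or "wrist"; returns a dict with "frame" (420x560x3 uint8, red, green, blue), "K" (3x3 intrinsics, pixels), "pose" (4x4, takes a point from camera to world coordinates). Camera axes: x right, y down, z forward; pixel columns grow to the right and rows downward; lengths in mm; the calibration is good to about 2 mm. A picture is of the moment at which its call begins. There is no depth.
- manip.sign_off(): hands the job in, once; it reports no verdict.
Trained networks look in the newest picture that a camera, given by its name, has taken for a name from the list of things; names that differ only in an ending like _2 or _b are one class to them, and where a whole thing is asked for, a point or a joint stands for the part that bears it (a point fixed in the world has none). Each returns a list of dicts, best first, with "score" (0 to 1); they miss things now and then, are a little off and sometimes report something else, mostly with a low value. They report only what shows in the picture. A call takes as long as a camera call.
- models.regions_of(camera, name): "pixels" (420x560 bool, what is visible of it) and "point" ([column, row] in pixels, amid what is visible of it).
The state is a dict: "clock": time; "joints": joint angles; "qd": joint speeds; "effort": joint torques, N m; "eef_pos": TCP position; "eef_rot": TCP orientation; "wrist_force": force on the tool from outside, world axes, zero at the start; "moment": the same for the moment, N m; "finger_gap": finger opening in mm.
Only numpy, scipy, OpenCV 4.12 (cv2) and the standard library are available. Lean on these libraries where they do the work, as an engineer would, in place of code of your own. Each camera call takes 0.05 s, during which the arm holds its last target.

## Working session

There is one attempt and no reset: what is moved stays moved. The work goes in short steps, Python scripts to look and compute and a shell command to move; the robot and the scene stay as the last step left them, time stands still between calls to the robot, and variables do not carry over. Pictures are saved under pics/ and viewed, and the job is handed in when it is done.

```bash
mkdir -p pics; ls
cat > h.py <<'E'
import numpy as np, cv2
from cell import manip, cams, models
def snap(n,f):
    c=cams.camera(n); cv2.imwrite('pics/'+f,c['frame'][:,:,::-1]); return c
def ray(c,p):
    d=np.linalg.inv(c['K'])@[p[0],p[1],1]; return c['pose'][:3,3], c['pose'][:3,:3]@d
def onz(c,p,z):
    o,d=ray(c,p); return o+d*(z-o[2])/d[2]
def proj(c,P):
    T=np.linalg.inv(c['pose']); q=T[:3,:3]@np.array(P)+T[:3,3]; q=c['K']@q; return q[:2]/q[2]
E
python3 - <<'E'
from h import *
s=manip.read_state(); print(s)
for n in ['side','top','wrist']:
    c=snap(n,n+'0.png'); print(n,c['pose'].round(3).tolist(),c['K'].round(1).tolist())
    for o in ['leaf','turn_button','leaf_tab','pivot_bolt','drill_jig','small_board']:
        r=models.regions_of(n,o)
        print(o,[(round(float(x['score']),2),np.round(x['point'],1).tolist(),int(x['pixels'].sum())) for x in r[:2]])
E
```

```text
pics
{'clock': 0.0, 'joints': array([ 1.26940030e+00,  3.00455369e-01,  1.52159514e+00, -2.77806239e-05,
        1.32070501e+00, -6.66037205e-02]), 'qd': array([ 8.37265800e-04,  9.66771566e-04,  5.76802610e-04,  5.88476022e-05,
       -9.19636458e-04, -6.60142939e-04]), 'effort': array([ 7.55366855e-04, -5.31810880e+01, -3.52726257e+01,  7.07967393e-02,
        2.44877703e-02, -1.04334961e-04]), 'eef_pos': array([127.88652033, 534.6565249 , 212.88901158]), 'eef_rot': array([-3.14043058e+00, -5.05451565e-05,  2.90680721e+00]), 'wrist_force': array([ 1.68401301, -0.24679489, -0.24138873]), 'moment': array([0.00548127, 0.00770851, 0.02123477]), 'finger_gap': 94.17297645699473}
side [[0.981, -0.087, 0.172, 401.858], [-0.192, -0.386, 0.902, -1173.383], [-0.012, -0.918, -0.395, 516.979], [0.0, 0.0, 0.0, 1.0]] [[504.0, 0.0, 275.3], [0.0, 504.0, 206.6], [0.0, 0.0, 1.0]]
leaf [(0.58, [264.8, 243.7], 1139)]
turn_button [(0.43, [220.2, 226.2], 178)]
leaf_tab [(0.93, [265.6, 248.3], 1121)]
pivot_bolt [(0.74, [235.6, 246.4], 2933)]
drill_jig [(0.6, [239.0, 246.6], 3045)]
small_board [(0.96, [246.6, 229.4], 579)]
top [[-0.01, -0.995, 0.098, 494.501], [-1.0, 0.008, -0.021, -188.696], [0.02, -0.098, -0.995, 1053.702], [0.0, 0.0, 0.0, 1.0]] [[447.8, 0.0, 286.9], [0.0, 447.8, 214.5], [0.0, 0.0, 1.0]]
leaf [(0.81, [306.5, 230.3], 1675), (0.45, [407.5, 296.1], 1541)]
turn_button [(0.62, [280.5, 269.3], 69)]
leaf_tab [(0.66, [309.9, 232.1], 1629), (0.5, [293.3, 258.3], 4270)]
pivot_bolt [(0.76, [290.8, 259.2], 4091), (0.28, [389.3, 223.3], 277)]
drill_jig [(0.71, [291.9, 262.1], 4116)]
small_board [(0.62, [273.6, 244.8], 1235)]
wrist [[0.233, 0.936, 0.264, 50.471], [0.972, -0.224, -0.064, 552.967], [-0.001, 0.272, -0.962, 384.834], [0.0, 0.0, 0.0, 1.0]] [[365.0, 0.0, 280.0], [0.0, 365.0, 208.0], [0.0, 0.0, 1.0]]
leaf []
turn_button []
leaf_tab []
pivot_bolt []
drill_jig []
small_board []
```

Run:
```python
import cv2
a=cv2.imread('pics/top0.png')[170:350,200:440]; cv2.imwrite('pics/top0c.png',cv2.resize(a,None,fx=3.3,fy=3.3,interpolation=cv2.INTER_CUBIC))
a=cv2.imread('pics/side0.png')[180:320,150:350]; cv2.imwrite('pics/side0c.png',cv2.resize(a,None,fx=4,fy=4,interpolation=cv2.INTER_CUBIC))
```

```text
(no output)
```

View pics/top0.png

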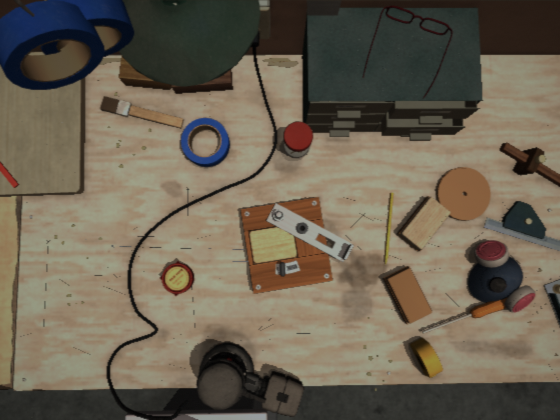

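```bash
sleep 0
```

```text
(no output)
```

View pics/top0c.png

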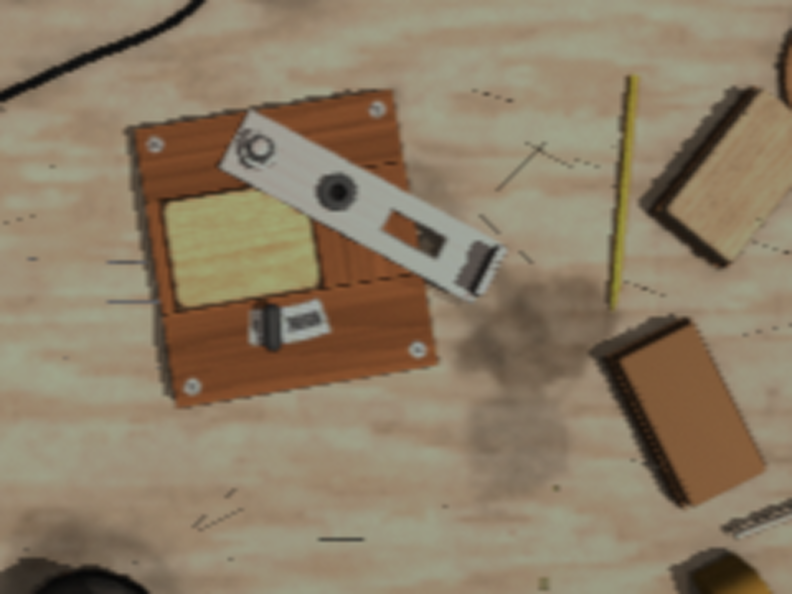

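View pics/side0c.png

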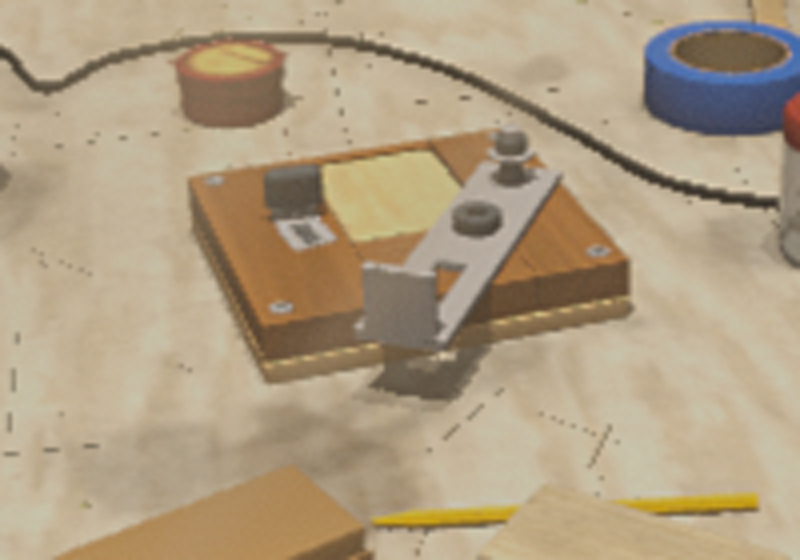

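```bash
cat > m.py <<'E'
from h import *
c=cams.camera('top')
f=lambda u,v:(200+u/3.3,170+v/3.3)
J=np.array([[-30,-84],[-30,98],[164,98],[164,-84]],float)
W=np.array([onz(c,f(*p),35)[:2] for p in [(133,127),(392,90),(437,363),(178,405)]])
mj,mw=J.mean(0),W.mean(0); A=J-mj;B=W-mw
yaw=np.arctan2((A[:,0]*B[:,1]-A[:,1]*B[:,0]).sum(),(A*B).sum()); R=np.array([[np.cos(yaw),-np.sin(yaw)],[np.sin(yaw),np.cos(yaw)]])
t=mw-R@mj
print('yaw',yaw,'pivot',t,'resid',(W-(A@R.T+mw)).round(1).tolist())
def tj(p): return R.T@(np.array(p[:2])-t)
for n,p,z in [('bolt top',(260,148),73),('button',(272,327),65),('tabtop',(485,268),75),('bush',(338,191),51),('slot a',(392,218),41),('slot b',(440,246),41),('leafcorn',(248,110),41),('leafcorn',(222,166),41)]:
    w=onz(c,f(*p),z); q=tj(w); print(n,w.round(1),'jig',q.round(1),'ang',np.arctan2(q[1],q[0]).round(3),np.hypot(*q).round(1))
E
python3 m.py
```

```text
yaw -2.9941495296714518 pivot [ 592.44054467 -191.15572195] resid [[-0.1, 0.3], [-2.3, 0.3], [1.0, 1.2], [1.3, -1.8]]
bolt top [ 590.7 -191.    73. ] jig [ 1.7 -0.4] ang -0.215 1.8
button [ 471.9 -198.1   65. ] jig [120.2 -10.9] ang -0.09 120.7
tabtop [ 509.5 -339.3   75. ] jig [103.8 134.4] ang 0.913 169.8
bush [ 563.  -243.9   51. ] jig [36.9 47.9] ang 0.914 60.4
slot a [ 544.8 -281.3   41. ] jig [60.4 82.2] ang 0.937 102.0
slot b [ 525.3 -314.    41. ] jig [ 84.4 111.6] ang 0.923 139.9
leafcorn [ 620.2 -183.    41. ] jig [-28.7  -3.9] ang -3.005 28.9
leafcorn [ 581.6 -164.9   41. ] jig [  6.9 -27.6] ang -1.326 28.4
```

```bash
cat >> h.py <<'E'
def go(x,y,z,yaw):
    s=manip.read_state(); p=s['eef_pos']; r,pi,w=s['eef_rot']
    from scipy.spatial.transform import Rotation as Ro
    R=Ro.from_euler('xyz',s['eef_rot']).as_matrix()
    d=R.T@(np.array([x,y,z])-p)/10
    a=(w-yaw+np.pi)%(2*np.pi)-np.pi
    print('t',round(s['clock'],2),'pos',p.round(1),'rot',s['eef_rot'].round(3),'F',s['wrist_force'].round(1),'gap',round(s['finger_gap'],1),'j',s['joints'].round(2)); print('ROW',d.round(2).tolist(),round(a,3))
E
python3 -c "
from h import *
go(420,100,213,1.9); go(500,-330,190,1.064)"
```

```text
t 1.1 pos [127.9 534.9 213.4] rot [-3.142  0.     2.907] F [ 0.1 -0.4  0.4] gap 94.1 j [ 1.27  0.3   1.52 -0.    1.32 -0.07]
ROW [-38.52, -35.5, 0.05] 1.007
t 1.1 pos [127.9 534.9 213.4] rot [-3.142  0.     2.907] F [ 0.1 -0.4  0.4] gap 94.1 j [ 1.27  0.3   1.52 -0.    1.32 -0.07]
ROW [-56.3, -75.46, 2.35] 1.843
```

```bash
python3 -m pendant '[[[-38.5,-35.5,0,1.0],[-38.5,-35.5,0,1.0],[-38.5,-35.5,0,1.0],[-38.5,-35.5,0,1.0],[-38.5,-35.5,0,1.0]]]' 0.3
python3 -m pendant '[[[0,0,0,0]]]'
python3 -c "
from h import *
go(420,100,213,1.9); go(500,-330,190,1.064)"
```

```text
clock: 1.6
eef_pos: [267.9, 325.6, 213.6]
eef_rot: [3.141, -0.0, 2.151]
wrist_force: [0.5, 1.0, -0.4]
finger_gap: 61.7
clock: 1.7
eef_pos: [269.7, 323.9, 213.8]
eef_rot: [3.141, 0.001, 2.146]
wrist_force: [-0.6, 0.6, 0.5]
finger_gap: 61.2
t 1.7 pos [269.7 323.9 213.8] rot [3.141e+00 1.000e-03 2.146e+00] F [-0.6  0.6  0.5] gap 61.2 j [ 0.79  0.01  1.86 -0.    1.28  0.21]
ROW [-26.96, 0.43, 0.09] 0.246
t 1.7 pos [269.7 323.9 213.8] rot [3.141e+00 1.000e-03 2.146e+00] F [-0.6  0.6  0.5] gap 61.2 j [ 0.79  0.01  1.86 -0.    1.28  0.21]
ROW [-67.39, -16.26, 2.4] 1.082
```

```bash
python3 -m pendant '[[[-67.4,-16.3,2.4,1.08],[-67.4,-16.3,2.4,1.08],[-67.4,-16.3,2.4,1.08],[-67.4,-16.3,2.4,1.08],[-67.4,-16.3,2.4,1.08]]]'
python3 -c "
from h import *
go(500,-330,190,1.064)"
```

```text
clock: 2.2
eef_pos: [352.9, 91.1, 205.1]
eef_rot: [3.141, -0.0, 1.402]
wrist_force: [0.5, -0.5, 0.7]
finger_gap: 61.0
t 2.2 pos [352.9  91.1 205.1] rot [ 3.141 -0.     1.402] F [ 0.5 -0.5  0.7] gap 61.0 j [ 0.15 -0.12  2.    0.    1.26  0.32]
ROW [-39.05, 21.55, 1.52] 0.338
```

```bash
python3 -m pendant '[[[-39,21.6,1.5,0.34],[-39,21.6,1.5,0.34],[-39,21.6,1.5,0.34],[-39,21.6,1.5,0.34],[-39,21.6,1.5,0.34]]]'
python3 -c "
from h import *
go(500,-330,190,1.064)"
```

```text
clock: 2.7
eef_pos: [437.0, -144.7, 196.5]
eef_rot: [3.141, -0.0, 1.068]
wrist_force: [1.1, 0.9, -0.4]
finger_gap: 61.0
t 2.7 pos [ 437.  -144.7  196.5] rot [ 3.141 -0.     1.068] F [ 1.1  0.9 -0.4] gap 61.0 j [-0.4   0.11  1.79  0.    1.24  0.1 ]
ROW [-13.2, 14.45, 0.65] 0.004
```

```bash
python3 -m pendant '[[[-13.2,14.4,0.6,0],[-13.2,14.4,0.6,0],[-13.2,14.4,0.6,0],[-13.2,14.4,0.6,0],[-13.2,14.4,0.6,0]]]'
cat > look.py <<'E'
import sys
from h import *
go(0,0,0,0)
for n in sys.argv[2:]:
    c=snap(n,n+sys.argv[1]+'.png')
    np.savez('pics/'+n+sys.argv[1]+'.npz',pose=c['pose'],K=c['K'])
E
python3 look.py 1 wrist
```

```text
clock: 3.2
eef_pos: [499.3, -331.5, 188.6]
eef_rot: [-3.14, 0.0, 1.065]
wrist_force: [-0.2, 0.1, -0.0]
finger_gap: 60.9
t 3.2 pos [ 499.3 -331.5  188.6] rot [-3.14   0.     1.065] F [-0.2  0.1 -0. ] gap 60.9 j [-0.65  0.43  1.4  -0.    1.31 -0.14]
ROW [4.8, -59.71, 18.95] 1.065
```

View pics/wrist1.png

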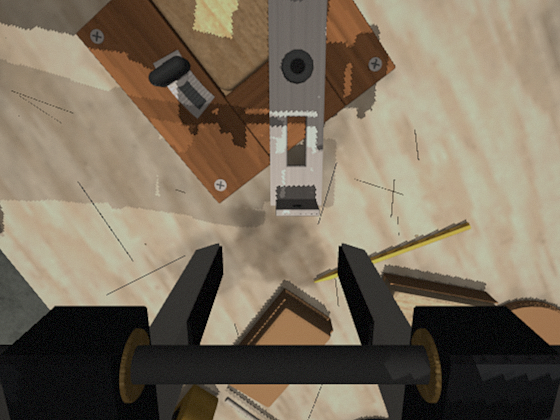

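Run:
```python
from h import *
c=np.load('pics/wrist1.npz')
P=np.array([592,-191]);yj=-2.994
for n,p,z in [('bush',(297,66),51),('slotTop',(298,116),41),('slotbot',(297,166),41),('tabtopL',(276,187),75),('tabtopR',(318,187),75),('endL',(275,215),41),('endR',(321,213),41),('btn',(170,70),65),('btn1',(151,76),62),('btn2',(187,63),62),('scrBL',(97,36),36),('scrR',(375,64),36),('scrBot',(220,185),36)]:
    w=onz(c,p,z)[:2]; d=w-P; a=np.arctan2(d[1],d[0]); print(n,w.round(1),'r',np.hypot(*d).round(1),'worldang',a.round(3),'jig',((a-yj+np.pi)%(2*np.pi)-np.pi).round(3))
```

```text
bush [ 563.3 -243.3] r 59.6 worldang -2.073 jig 0.921
slotTop [ 546.1 -278. ] r 98.4 worldang -2.056 jig 0.938
slotbot [ 525.1 -315.2] r 141.0 worldang -2.065 jig 0.929
tabtopL [ 503.8 -316.3] r 153.3 worldang -2.184 jig 0.81
tabtopR [ 533.1 -332.6] r 153.3 worldang -1.965 jig 1.029
endL [ 486.2 -345.1] r 186.9 worldang -2.172 jig 0.822
endR [ 523.8 -363.8] r 185.7 worldang -1.947 jig 1.047
btn [ 476.5 -199.9] r 115.8 worldang -3.064 jig -0.07
btn1 [ 460.7 -195.8] r 131.4 worldang -3.105 jig -0.111
btn2 [ 490.  -201.4] r 102.5 worldang -3.04 jig -0.046
scrBL [ 433.  -143.2] r 166.0 worldang 2.85 jig -0.44
scrR [ 621.9 -272.4] r 86.7 worldang -1.219 jig 1.775
scrBot [ 455.7 -297.4] r 172.9 worldang -2.479 jig 0.515
```

Run:
```python
from h import *
c=np.load('pics/wrist1.npz')
P=np.array([592,-191])
for n,p,z in [('tabtop',(298,212),75),('tabL',(275,212),75),('tabR',(321,212),75),('base',(297,198),41)]:
    w=onz(c,p,z)[:2]; d=w-P; a=np.arctan2(d[1],d[0]); print(n,w.round(1),'r',np.hypot(*d).round(1),'worldang',a.round(3))
a=-2.068
q=P+174*np.array([np.cos(a),np.sin(a)]); print(q); go(q[0],q[1],54,a+np.pi)
```

```text
tabtop [ 509.3 -343.2] r 173.2 worldang -2.069
tabL [ 492.9 -334.1] r 174.0 worldang -2.177
tabR [ 525.6 -352.2] r 174.4 worldang -1.961
base [ 511.4 -340.7] r 170.1 worldang -2.065
[ 509.0072792  -343.93203816]
t 3.25 pos [ 499.  -329.3  188.9] rot [-3.14  -0.     1.066] F [ 0.2 -0.6  0.5] gap 61.1 j [-0.64  0.43  1.41  0.    1.31 -0.14]
ROW [-0.8, 1.61, 13.49] -0.008
```

```bash
python3 -m pendant '[[[-0.8,1.6,4,0],[-0.8,1.6,8,0],[-0.8,1.6,12,0],[-0.8,1.6,13.5,0],[-0.8,1.6,13.5,0]]]'
python3 look.py 2 wrist side
```

```text
clock: 3.75
eef_pos: [508.6, -341.4, 54.3]
eef_rot: [-3.139, -0.0, 1.068]
wrist_force: [-0.4, -0.2, 1.8]
finger_gap: 60.9
t 3.75 pos [ 508.6 -341.4   54.3] rot [-3.139 -0.     1.068] F [-0.4 -0.2  1.8] gap 60.9 j [-0.65  0.6   1.47  0.    1.07 -0.15]
ROW [5.41, -61.0, 5.61] 1.068
```

View pics/wrist2.png

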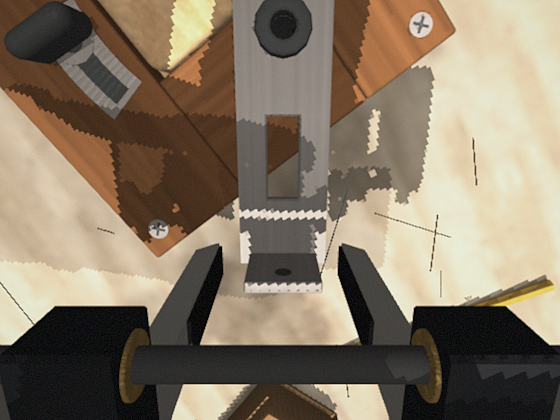

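View pics/side2.png

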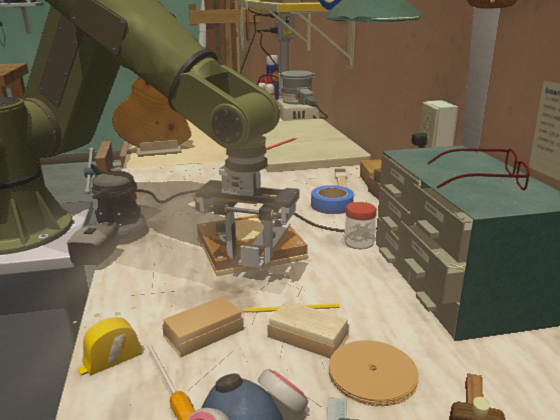

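```bash
python3 -m pendant '[[[-0.15,0,0,0],[-0.15,0,0,0],[-0.15,0,0,0],[-0.15,0,0,0],[-0.15,0,0,0]]]' -0.5 20
python3 -m pendant '[[[0,0,0,0],[0,0,0,0],[0,0,0,0]]]'
python3 look.py 3 wrist
```

```text
clock: 4.35
eef_pos: [508.4, -344.3, 56.0]
eef_rot: [3.141, 0.0, 1.067]
wrist_force: [-1.1, -0.6, 4.6]
finger_gap: 35.5
clock: 4.65
eef_pos: [508.4, -344.4, 55.9]
eef_rot: [3.141, 0.0, 1.067]
wrist_force: [-0.8, -0.9, 5.5]
finger_gap: 35.9
t 4.65 pos [ 508.4 -344.4   55.9] rot [3.141 0.    1.067] F [-0.8 -0.9  5.5] gap 35.9 j [-0.65  0.6   1.47 -0.    1.07 -0.15]
ROW [5.6, -61.15, 5.54] 1.067
```

View pics/wrist3.png

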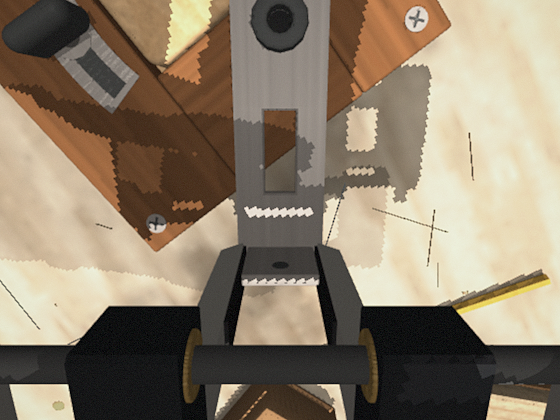

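```bash
python3 -m pendant '[[[0.18,0,-1,0],[0.42,0,-1.9,0],[0.7,0,-2.9,0],[1.0,0,-3.8,0],[1.0,0,-3.8,0]]]'
python3 look.py 4 wrist side
```

```text
clock: 5.2
eef_pos: [513.7, -335.2, 95.1]
eef_rot: [3.139, 0.0, 1.067]
wrist_force: [-0.2, -0.7, -2.1]
finger_gap: 36.0
t 5.2 pos [ 513.7 -335.2   95.1] rot [3.139 0.    1.067] F [-0.2 -0.7 -2.1] gap 36.0 j [-0.64  0.55  1.45  0.    1.14 -0.13]
ROW [4.58, -61.19, 9.37] 1.067
```

View pics/wrist4.png

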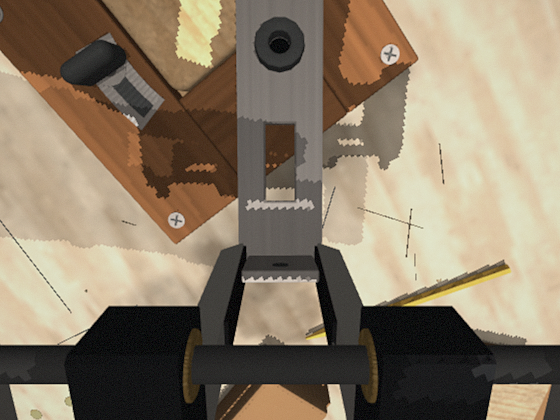

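```bash
python3 -c "
import cv2
a=cv2.imread('pics/side4.png')[170:290,170:330]; cv2.imwrite('pics/side4c.png',cv2.resize(a,None,fx=5,fy=5,interpolation=cv2.INTER_CUBIC))"
```

```text
(no output)
```

View pics/side4c.png

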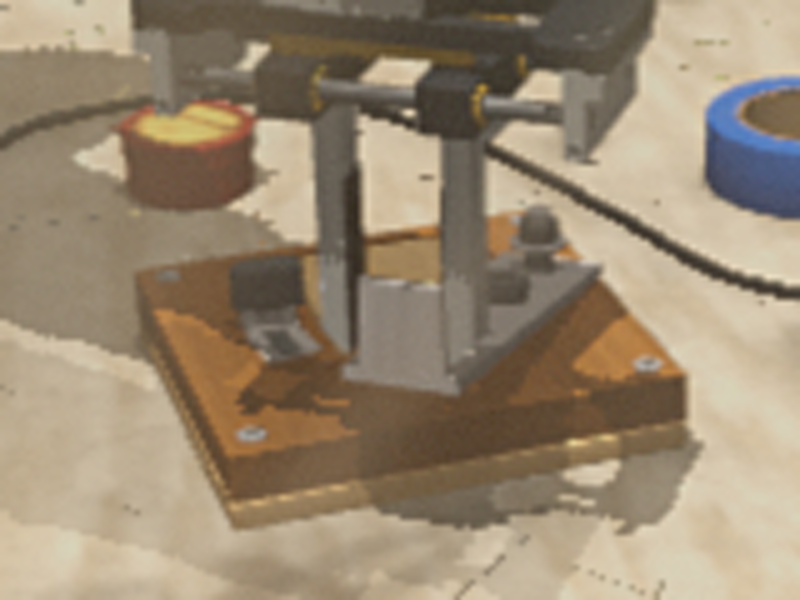

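```bash
python3 -m pendant '[[[0.3,0,-0.8,0],[0.7,0,-1.6,0],[0.7,0,-1.6,0]]]'
cat > arc.py <<'E'
import sys
from h import *
# arc.py: angles (jig) of the tool now; rows for swinging to given jig angles
P=np.array([592,-191.]); yj=-2.994
s=manip.read_state(); d=s['eef_pos'][:2]-P; r=np.hypot(*d); a0=np.arctan2(d[1],d[0])
print('r',r.round(1),'jig ang',((a0-yj+np.pi)%(2*np.pi)-np.pi).round(3),'yaw-jig', ((s['eef_rot'][2]-np.pi-yj+np.pi)%(2*np.pi)-np.pi).round(3))
go(*s['eef_pos'],s['eef_rot'][2])
R=float(sys.argv[1]); z=float(sys.argv[2])
for t in map(float,sys.argv[3:]):
    a=t+yj; q=P+R*np.array([np.cos(a),np.sin(a)]); go_=q
    y=s['eef_rot'][2]; x=np.array([np.cos(y),np.sin(y)]); yy=np.array([np.sin(y),-np.cos(y)])
    dd=(q-s['eef_pos'][:2]); print(t,'row',(dd@x/10).round(2),(dd@yy/10).round(2),((s['eef_pos'][2]-z)/10).round(2),((y-(a+np.pi)+np.pi)%(2*np.pi)-np.pi).round(3))
E
python3 arc.py 157 111 0.8 0.68 0.56 0.44 0.32
```

```text
clock: 5.6
eef_pos: [516.9, -329.3, 110.8]
eef_rot: [3.14, 0.001, 1.067]
wrist_force: [-1.7, -3.5, -1.2]
finger_gap: 35.9
r 157.3 jig ang 0.925 yaw-jig 0.92
t 5.6 pos [ 516.9 -329.3  110.8] rot [3.140e+00 1.000e-03 1.067e+00] F [-1.7 -3.5 -1.2] gap 35.9 j [-0.63  0.53  1.44 -0.    1.17 -0.12]
ROW [0.0, 0.0, 0.0] 0.0
0.8 row 0.15 -1.97 -0.02 0.12
0.68 row 0.48 -3.82 -0.02 0.24
0.56 row 1.04 -5.62 -0.02 0.36
0.44 row 1.81 -7.34 -0.02 0.48
0.32 row 2.77 -8.95 -0.02 0.6
```

```bash
python3 -m pendant '[[[0.15,-2,0,0.12],[0.5,-3.8,0,0.24],[1.05,-5.6,0,0.36],[1.8,-7.35,0,0.48],[1.8,-7.35,0,0.48]]]'
python3 arc.py 157 111 0.32 0.2 0.1 0 -0.08;python3 look.py 5 wrist
```

```text
clock: 6.1
eef_pos: [459.8, -276.9, 109.7]
eef_rot: [-3.141, 0.0, 0.584]
wrist_force: [-3.5, -3.2, -0.3]
finger_gap: 35.8
r 157.7 jig ang 0.429 yaw-jig 0.437
t 6.1 pos [ 459.8 -276.9  109.7] rot [-3.141  0.     0.584] F [-3.5 -3.2 -0.3] gap 35.8 j [-0.61  0.38  1.67 -0.    1.09  0.38]
ROW [0.0, 0.0, 0.0] 0.0
0.32 row 0.17 -1.71 -0.13 0.117
0.2 row 0.5 -3.56 -0.13 0.237
0.1 row 0.95 -5.06 -0.13 0.337
0.0 row 1.54 -6.52 -0.13 0.437
-0.08 row 2.11 -7.63 -0.13 0.517
t 6.1 pos [ 459.8 -276.9  109.7] rot [-3.141  0.     0.584] F [-3.5 -3.2 -0.3] gap 35.8 j [-0.61  0.38  1.67 -0.    1.09  0.38]
ROW [-23.08, -48.46, 10.99] 0.584
```

View pics/wrist5.png

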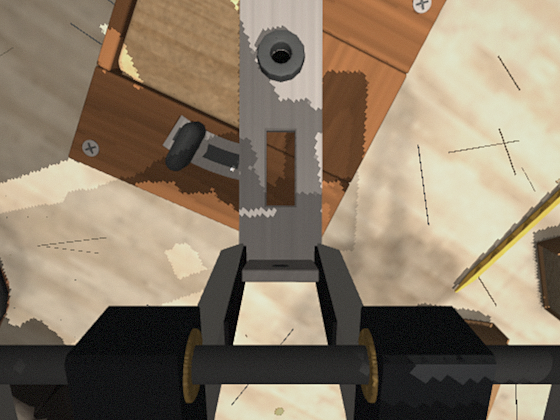

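```bash
python3 -m pendant '[[[0.2,-1.7,-0.15,0.12],[0.4,-2.9,-0.15,0.19],[0.4,-2.9,-0.15,0.19]]]'
python3 look.py 6 wrist side;  python3 -c "
import cv2
a=cv2.imread('pics/side6.png')[170:290,150:310]; cv2.imwrite('pics/side6c.png',cv2.resize(a,None,fx=5,fy=5,interpolation=cv2.INTER_CUBIC))"
```

```text
clock: 6.45
eef_pos: [447.4, -251.6, 111.0]
eef_rot: [-3.141, 0.002, 0.397]
wrist_force: [-8.2, -4.3, 0.2]
finger_gap: 35.9
t 6.45 pos [ 447.4 -251.6  111. ] rot [-3.141e+00  2.000e-03  3.970e-01] F [-8.2 -4.3  0.2] gap 35.9 j [-0.58  0.33  1.73 -0.    1.08  0.59]
ROW [-31.51, -40.51, 11.15] 0.397
```

View pics/side6c.png

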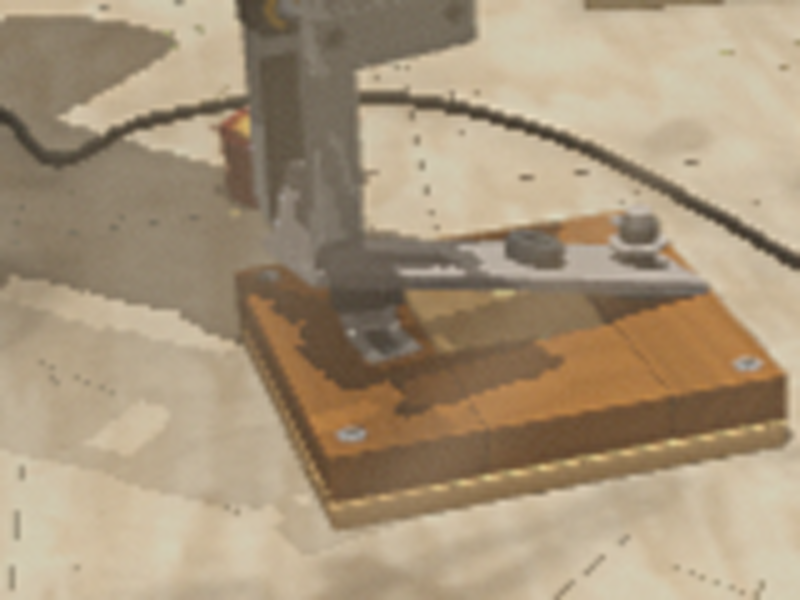

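View pics/wrist6.png

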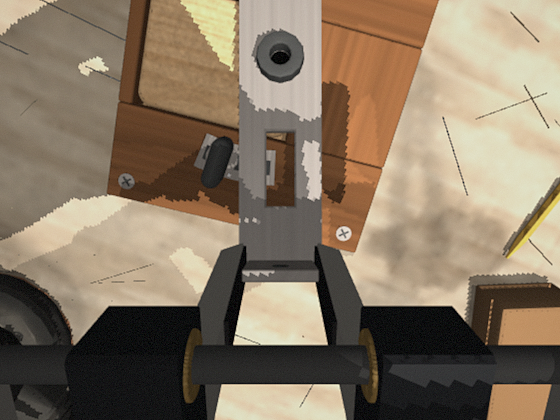

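```bash
python3 arc.py 158.5 114 0.24 0.14 0.04 -0.05 -0.08
```

```text
r 156.7 jig ang 0.254 yaw-jig 0.252
t 6.55 pos [ 447.8 -252.3  111.1] rot [3.141e+00 1.000e-03 3.990e-01] F [-8.5 -4.8  0.7] gap 35.5 j [-0.58  0.33  1.73 -0.    1.08  0.59]
ROW [0.0, 0.0, 0.0] 0.0
0.24 row -0.18 -0.22 -0.29 0.012
0.14 row -0.08 -1.8 -0.29 0.112
0.04 row 0.18 -3.37 -0.29 0.212
-0.05 row 0.54 -4.75 -0.29 0.302
-0.08 row 0.69 -5.2 -0.29 0.332
```

```bash
python3 -m pendant '[[[-0.18,-0.2,-0.3,0.01],[-0.1,-1.8,-0.3,0.11],[0.18,-3.4,-0.3,0.21],[0.4,-4.3,-0.3,0.27],[0.4,-4.3,-0.3,0.27]]]'
python3 look.py 7 wrist top
```

```text
clock: 7.05
eef_pos: [435.4, -209.8, 114.1]
eef_rot: [-3.141, -0.0, 0.128]
wrist_force: [0.5, -0.3, -2.6]
finger_gap: 35.6
t 7.05 pos [ 435.4 -209.8  114.1] rot [-3.141 -0.     0.128] F [ 0.5 -0.3 -2.6] gap 35.6 j [-0.52  0.26  1.82  0.    1.06  0.92]
ROW [-40.51, -26.37, 11.39] 0.128
```

View pics/wrist7.png

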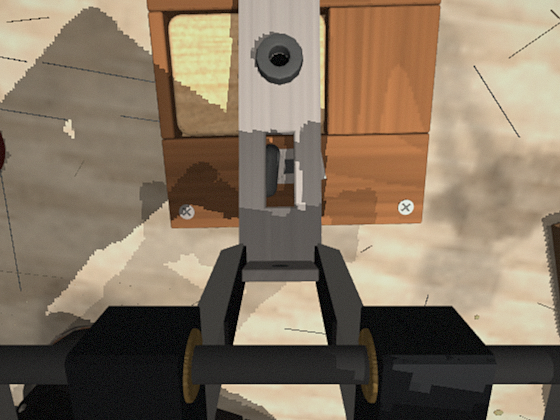

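```bash
python3 arc.py 158.5 114 -0.08
```

```text
r 157.7 jig ang -0.023 yaw-jig -0.018
t 7.15 pos [ 435.5 -210.6  114. ] rot [ 3.141 -0.     0.13 ] F [ 0.4 -0.3 -3.7] gap 35.5 j [-0.53  0.27  1.81  0.    1.06  0.91]
ROW [0.0, 0.0, 0.0] 0.0
-0.08 row -0.05 -0.91 0.0 0.062
```

```bash
python3 -m pendant '[[[-0.03,-0.9,0,0.06],[-0.03,-0.9,0,0.06]]]'
python3 look.py 8 wrist; python3 -c "
import cv2
a=cv2.imread('pics/wrist8.png')[100:300,180:380]; cv2.imwrite('pics/wrist8c.png',cv2.resize(a,None,fx=3,fy=3,interpolation=cv2.INTER_CUBIC))"
```

```text
clock: 7.35
eef_pos: [433.8, -201.5, 113.9]
eef_rot: [-3.141, -0.0, 0.068]
wrist_force: [1.6, -0.4, -2.9]
finger_gap: 35.8
t 7.35 pos [ 433.8 -201.5  113.9] rot [-3.141 -0.     0.068] F [ 1.6 -0.4 -2.9] gap 35.8 j [-0.51  0.26  1.83  0.    1.06  0.99]
ROW [-41.92, -23.04, 11.39] 0.068
```

View pics/wrist8c.png

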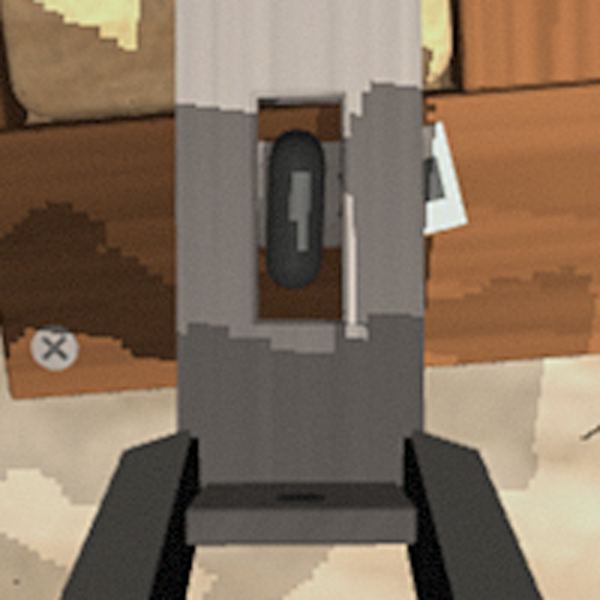

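```bash
python3 -m pendant '[[[-0.2,-0.13,0.6,0.01],[-0.5,-0.13,1.3,0.01],[-0.5,-0.13,1.3,0.01]]]'
python3 look.py 9 wrist; python3 -c "
import cv2
a=cv2.imread('pics/wrist9.png')[100:300,180:380]; cv2.imwrite('pics/wrist9c.png',cv2.resize(a,None,fx=3,fy=3,interpolation=cv2.INTER_CUBIC))"
```

```text
clock: 7.7
eef_pos: [428.0, -200.6, 99.9]
eef_rot: [-3.141, 0.001, 0.057]
wrist_force: [0.1, -0.4, -1.7]
finger_gap: 35.7
t 7.7 pos [ 428.  -200.6   99.9] rot [-3.141e+00  1.000e-03  5.700e-02] F [ 0.1 -0.4 -1.7] gap 35.7 j [-0.52  0.26  1.85  0.    1.02  1.  ]
ROW [-41.58, -22.46, 10.03] 0.057
```

View pics/wrist9c.png

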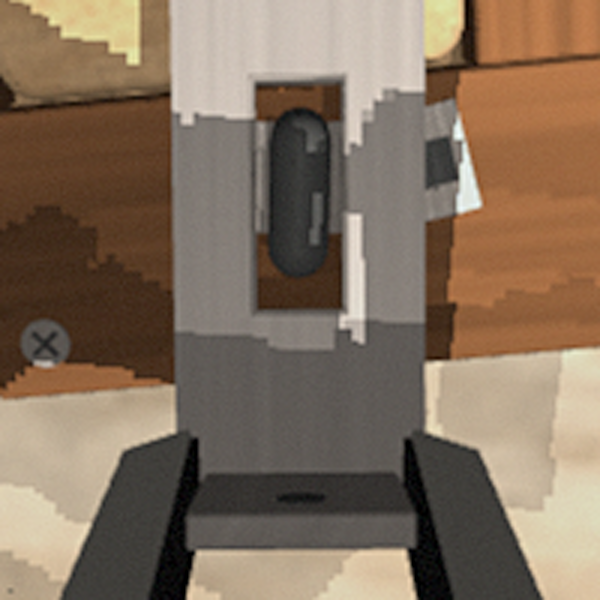

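```bash
python3 -m pendant '[[[-0.3,0,0.8,0],[-0.6,0,1.6,0],[-0.85,0,2.4,0],[-1.05,0,3.2,0],[-1.05,0,3.2,0]]]'
python3 look.py 10 wrist; python3 -c "
import cv2
a=cv2.imread('pics/wrist10.png')[100:300,180:380]; cv2.imwrite('pics/wrist10c.png',cv2.resize(a,None,fx=3,fy=3,interpolation=cv2.INTER_CUBIC))"
```

```text
clock: 8.25
eef_pos: [417.7, -200.9, 67.8]
eef_rot: [-3.141, 0.001, 0.057]
wrist_force: [1.8, -0.1, -0.6]
finger_gap: 35.8
t 8.25 pos [ 417.7 -200.9   67.8] rot [-3.141e+00  1.000e-03  5.700e-02] F [ 1.8 -0.1 -0.6] gap 35.8 j [-0.53  0.3   1.9   0.    0.94  0.99]
ROW [-40.56, -22.42, 6.83] 0.057
```

View pics/wrist10c.png

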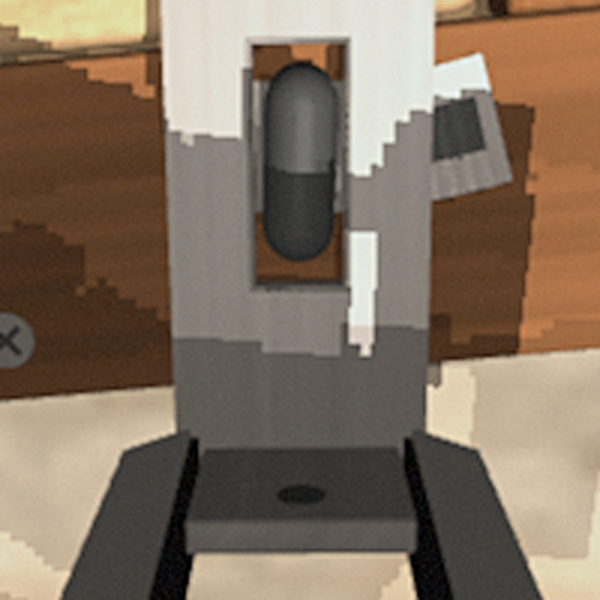

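Well centred and engaging with no force. Lower the last 12 mm.

```bash
python3 -m pendant '[[[-0.1,0,0.5,0],[-0.1,0,0.9,0],[-0.1,0,1.15,0],[-0.1,0,1.25,0],[-0.1,0,1.25,0]]]'
python3 look.py 11 wrist side; python3 -c "
import cv2
a=cv2.imread('pics/side11.png')[170:290,150:310]; cv2.imwrite('pics/side11c.png',cv2.resize(a,None,fx=5,fy=5,interpolation=cv2.INTER_CUBIC))"
```

```text
clock: 8.8
eef_pos: [416.8, -201.1, 56.9]
eef_rot: [-3.141, 0.001, 0.057]
wrist_force: [-7.5, 3.1, 13.3]
finger_gap: 35.5
t 8.8 pos [ 416.8 -201.1   56.9] rot [-3.141e+00  1.000e-03  5.700e-02] F [-7.5  3.1 13.3] gap 35.5 j [-0.53  0.32  1.91 -0.    0.92  0.99]
ROW [-40.46, -22.44, 5.73] 0.057
```

View pics/side11c.png

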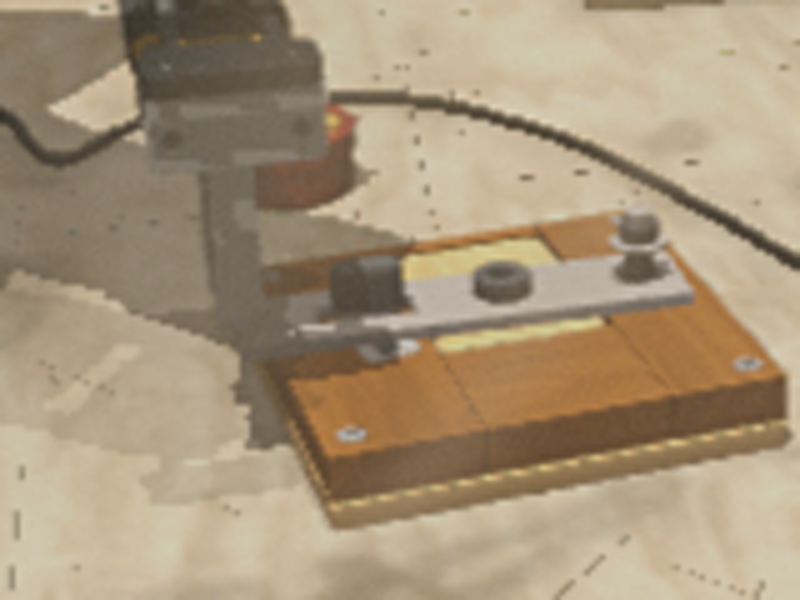

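View pics/wrist11.png

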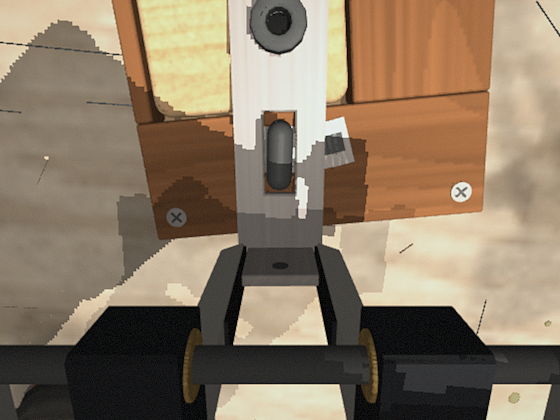

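```bash
python3 -m pendant '[[[0,0,-0.1,0],[0,0,-0.1,0],[0,0,-0.1,0],[0,0,-0.1,0]]]' 0.3
python3 -m pendant '[[[0,0,-3,0],[2,0,-6,0],[2,0,-8,0],[2,0,-8,0]]]'
python3 look.py 12 wrist top
```

```text
clock: 9.3
eef_pos: [417.1, -201.2, 57.3]
eef_rot: [-3.142, 0.0, 0.057]
wrist_force: [-0.4, -0.3, 0.3]
finger_gap: 60.5
clock: 9.7
eef_pos: [438.2, -200.5, 139.6]
eef_rot: [3.139, -0.004, 0.057]
wrist_force: [0.3, 0.7, 0.2]
finger_gap: 61.0
t 9.7 pos [ 438.2 -200.5  139.6] rot [ 3.139 -0.004  0.057] F [0.3 0.7 0.2] gap 61.0 j [-0.51  0.23  1.8   0.    1.11  1.01]
ROW [-42.66, -22.55, 13.76] 0.057
```

View pics/wrist12.png

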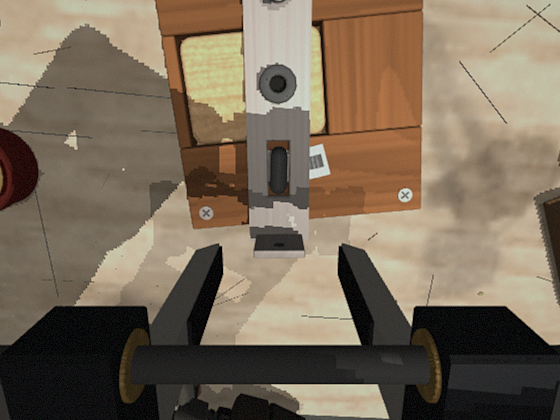

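Run:
```python
from h import *
c=np.load('pics/wrist12.npz')
P=np.array([592,-191])
for n,p,z in [('btn',(278.5,170),63),('b1',(279,148),60),('b2',(278,193),60),('tabtop',(279,255),75),('slotT',(278,141),41),('slotB',(278,194),41),('bush',(278,84),51)]:
    w=onz(c,p,z)[:2]; d=w-P; print(n,w.round(1),np.hypot(*d).round(1),(np.arctan2(d[1],d[0])+2.994+np.pi)%(2*np.pi)-np.pi)
go(472,-200,80,0.057)
```

```text
btn [ 474.1 -198.1] 118.1 -0.08739048758614043
b1 [ 488.8 -197.6] 103.4 -0.08345996621794605
b2 [ 457.3 -198.7] 135.0 -0.09059336034743648
tabtop [ 416.5 -201.7] 175.8 -0.08685942555823134
slotT [ 491.8 -196.7] 100.4 -0.0903776112827388
slotB [ 452.  -198.9] 140.2 -0.09092787179604533
bush [ 530.7 -194.6] 61.4 -0.08882339305316833
t 9.8 pos [ 436.8 -199.9  136.8] rot [-3.141  0.     0.057] F [-0.2  0.  -0.3] gap 60.9 j [-0.51  0.23  1.8   0.    1.11  1.01]
ROW [3.52, 0.21, 5.68] -0.0
```

```bash
python3 -m pendant '[[[2,0.1,2,0],[3.6,0.05,4,0],[3.6,0.05,5,0],[3.6,0.05,5,0],[3.6,0.05,5,0]]]' -0.36 40
python3 look.py 13 wrist
python3 -c "
from h import *
go(472.7,-198.3,54,0.05)"
```

```text
clock: 10.3
eef_pos: [472.3, -198.5, 87.4]
eef_rot: [-3.141, 0.001, 0.057]
wrist_force: [0.0, 0.2, -1.0]
finger_gap: 30.4
t 10.3 pos [ 472.3 -198.5   87.4] rot [-3.141e+00  1.000e-03  5.700e-02] F [ 0.   0.2 -1. ] gap 30.4 j [-0.47  0.36  1.76 -0.    1.02  1.04]
ROW [-46.03, -22.49, 8.78] 0.057
t 10.35 pos [ 472.6 -198.7   87.9] rot [ 3.141 -0.     0.056] F [ 0.3 -0.2 -0.3] gap 30.1 j [-0.47  0.36  1.76 -0.    1.02  1.04]
ROW [0.01, -0.04, 3.39] 0.006
```

View pics/wrist13.png

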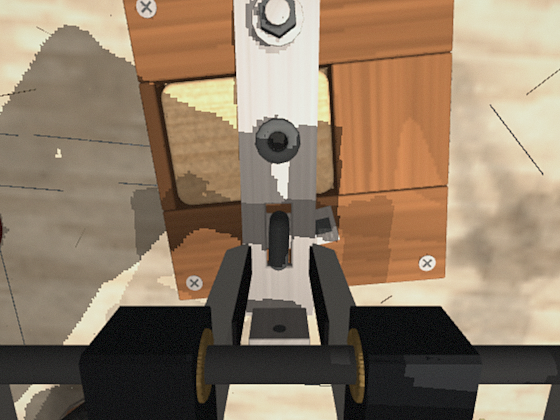

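```bash
python3 -m pendant '[[[0,0,1.5,0],[0,0,2.8,0],[0,0,3.4,0],[0,0,3.4,0]]]'
python3 look.py 14 wrist side; python3 -c "
import cv2
a=cv2.imread('pics/side14.png')[170:290,150:310]; cv2.imwrite('pics/side14c.png',cv2.resize(a,None,fx=5,fy=5,interpolation=cv2.INTER_CUBIC))"
```

```text
clock: 10.75
eef_pos: [472.6, -198.4, 52.8]
eef_rot: [-3.141, 0.001, 0.057]
wrist_force: [0.3, 0.2, -0.1]
finger_gap: 29.7
t 10.75 pos [ 472.6 -198.4   52.8] rot [-3.141e+00  1.000e-03  5.700e-02] F [ 0.3  0.2 -0.1] gap 29.7 j [-0.47  0.42  1.78 -0.    0.95  1.05]
ROW [-46.05, -22.48, 5.35] 0.057
```

View pics/wrist14.png

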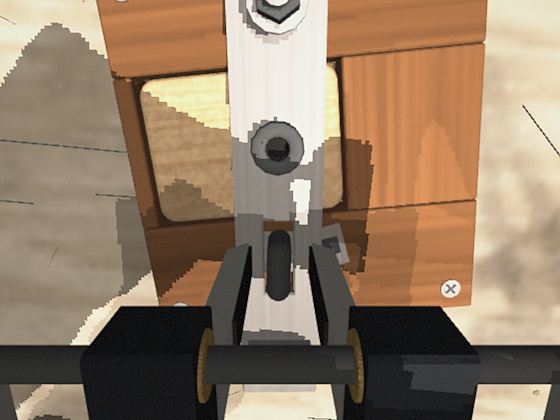

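View pics/side14c.png

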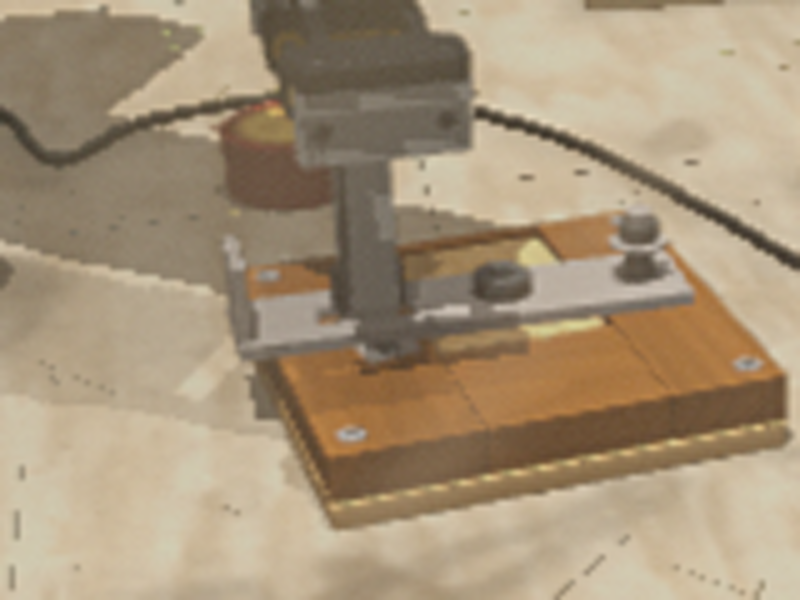

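```bash
python3 -m pendant '[[[0,0,0,0],[0,0,0,0],[0,0,0,0],[0,0,0,0]]]' -1 55
python3 look.py 15 wrist
```

```text
clock: 11.25
eef_pos: [473.1, -197.7, 53.8]
eef_rot: [-3.14, -0.0, 0.056]
wrist_force: [-1.1, 6.9, 4.7]
finger_gap: 11.5
t 11.25 pos [ 473.1 -197.7   53.8] rot [-3.14  -0.     0.056] F [-1.1  6.9  4.7] gap 11.5 j [-0.47  0.41  1.78  0.    0.95  1.05]
ROW [-46.12, -22.4, 5.39] 0.056
```

View pics/wrist15.png

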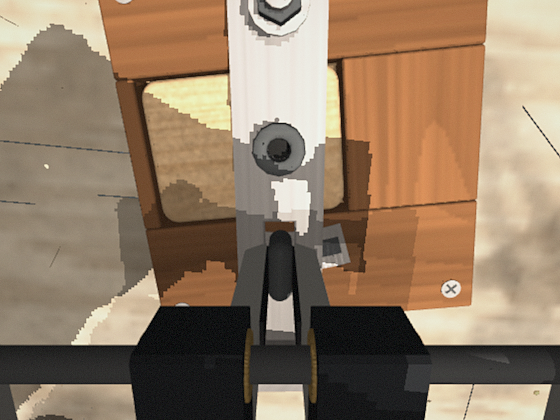

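```bash
python3 -m pendant '[[[0,-0.07,0,-0.1],[0,-0.07,0,-0.22],[0,-0.07,0,-0.34],[0,-0.07,0,-0.46],[0,-0.07,0,-0.5]]]'
python3 -c "
from h import *
go(472.7,-198.3,54,0.057)"
```

```text
clock: 11.8
eef_pos: [473.1, -197.7, 53.8]
eef_rot: [3.142, -0.001, 0.561]
wrist_force: [-0.4, 1.7, 2.1]
finger_gap: 11.5
t 11.8 pos [ 473.1 -197.7   53.8] rot [ 3.142e+00 -1.000e-03  5.610e-01] F [-0.4  1.7  2.1] gap 11.5 j [-0.47  0.41  1.78  0.    0.95  0.54]
ROW [-0.07, 0.03, -0.02] 0.504
```

Turned 0.5 rad with little side force; continue.

```bash
python3 -m pendant '[[[0,0,0,-0.12],[0,0,0,-0.24],[0,0,0,-0.36],[0,0,0,-0.48],[0,0,0,-0.55]]]'
python3 look.py 16 wrist
```

```text
clock: 12.3
eef_pos: [473.1, -197.6, 53.8]
eef_rot: [3.141, -0.0, 1.111]
wrist_force: [0.9, 1.8, 1.7]
finger_gap: 11.6
t 12.3 pos [ 473.1 -197.6   53.8] rot [ 3.141 -0.     1.111] F [0.9 1.8 1.7] gap 11.6 j [-0.47  0.41  1.78  0.    0.95 -0.01]
ROW [-3.28, -51.17, 5.35] 1.111
```

View pics/wrist16.png

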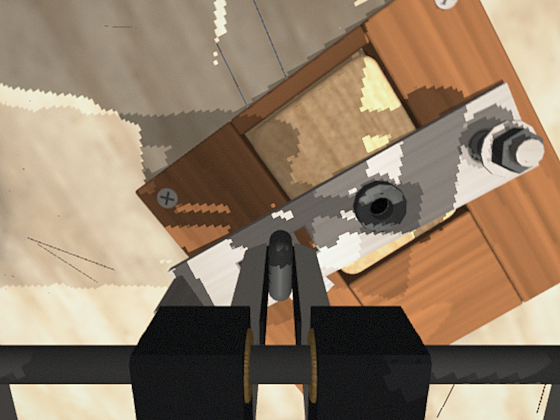

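```bash
python3 -m pendant '[[[0,0,0,-0.12],[0,0,0,-0.24],[0,0,0,-0.36],[0,0,0,-0.48],[0,0,0,-0.53]]]'
python3 -c "
from h import *
go(472.7,-198.3,54,1.63); print(manip.read_state()['moment'])"
```

```text
clock: 12.85
eef_pos: [473.2, -197.7, 53.8]
eef_rot: [3.141, -0.0, 1.639]
wrist_force: [0.3, 2.5, 3.2]
finger_gap: 11.5
t 12.85 pos [ 473.2 -197.7   53.8] rot [ 3.141 -0.     1.639] F [0.3 2.5 3.2] gap 11.5 j [-0.47  0.41  1.78  0.    0.95 -0.54]
ROW [-0.06, -0.05, -0.02] 0.009
[ 0.34778275  0.03158003 -0.29853002]
```

```bash
python3 -m pendant '[[[0,0,0,0],[0,0,0,0],[0,0,0,0]]]' -0.4
python3 -m pendant '[[[0,0,-3,0],[0,0,-7,0],[-2,0,-11,0],[-4,0,-14,0],[-4,0,-14,0]]]'
python3 look.py 17 wrist side top; python3 -c "
import cv2
a=cv2.imread('pics/side17.png')[170:290,150:310]; cv2.imwrite('pics/side17c.png',cv2.resize(a,None,fx=5,fy=5,interpolation=cv2.INTER_CUBIC))"
```

```text
clock: 13.15
eef_pos: [472.9, -197.8, 53.4]
eef_rot: [-3.142, 0.0, 1.635]
wrist_force: [-0.4, -0.1, -0.1]
finger_gap: 27.5
clock: 13.65
eef_pos: [476.8, -240.0, 197.5]
eef_rot: [3.136, 0.004, 1.634]
wrist_force: [0.0, 1.0, -0.5]
finger_gap: 28.5
t 13.65 pos [ 476.8 -240.   197.5] rot [3.136 0.004 1.634] F [ 0.   1.  -0.5] gap 28.5 j [-0.53  0.27  1.59 -0.    1.27 -0.6 ]
ROW [27.06, -46.17, 19.38] 1.634
```

View pics/wrist17.png

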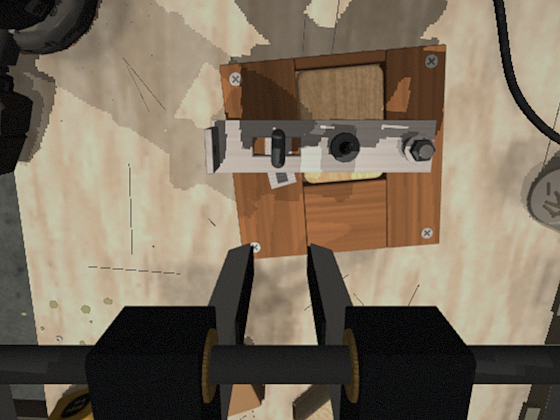

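View pics/side17c.png

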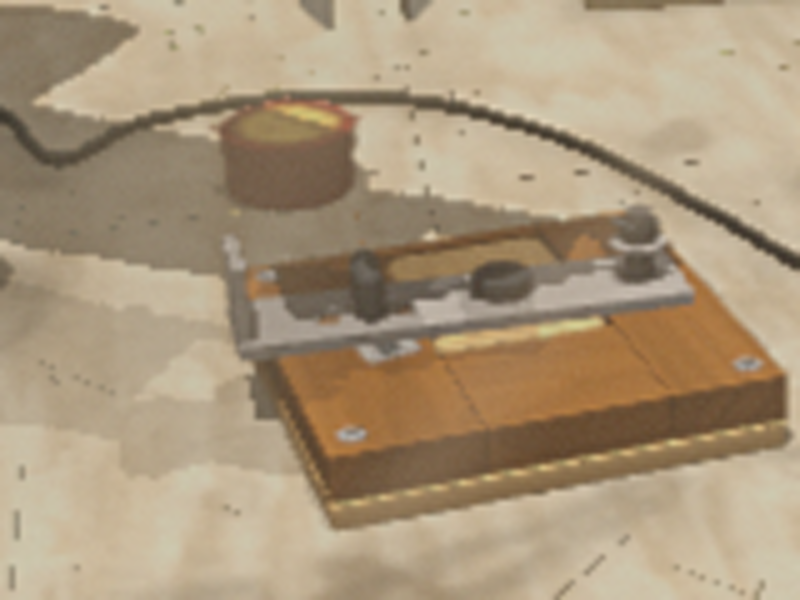

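View pics/top17.png

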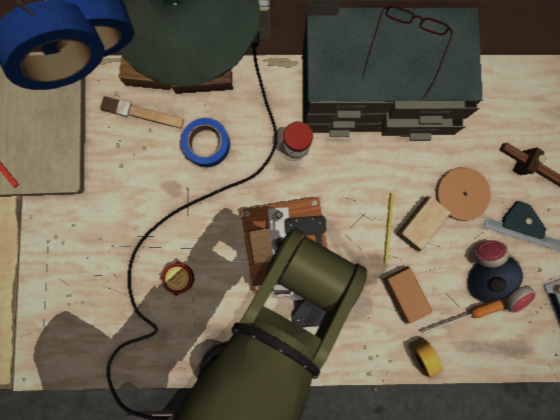

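```bash
python3 -c "
from cell import manip
print(manip.read_state()['clock'], manip.sign_off())"
```

```text
the job is handed in; nothing more can be done
13.8 None
```

The job is done and handed in at 13.8 s: the leaf lies flat over the turn-button and the button is locked crosswise over it.

- **Leaf:** I gripped it by its tab, raised the free end, and swung it about 1.0 rad clockwise over the button. I then lowered its slot over the button; a brief push of about 13 N came at the bottom as it reached the deck. The slot was centred on the button to within about 1 mm before lowering.
- **Button:** I turned it about 1.58 rad anticlockwise, judged from the gripper's turn, with the button gripped throughout. Its joint value was not read directly.
- **Last pictures (side and wrist):** these show the leaf flat, the button across it and the board in its nest.
- **Surroundings:** in the last top picture the jar, tin, sanding block and pencil stand where they were. The arm hid part of the jig in that view.
- **Forces:** the highest wrist reading at any check was about 16 N. The gripper was clear of everything at the end, and no check failed.

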